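Fit a finished resonator to the filter and preset its tuning cap

TASK

Slide the bench vise's jaw open, lift the finished aluminium resonator can out and set it down, without dropping it, fully home in the empty pocket of the grey filter base. Then screw its knurled brass tuning cap down clockwise until it bottoms out, back it off a quarter turn, and finish while holding the cap steady there, so that I can lock it. Leave the jaw open, do not turn the cap of the can already fitted, and do not disturb the other things on the bench.

Things in the scene. Friction and masses are not known exactly. Their poses are not given: they have to be found in the camera images.
- vise: Blue bench vise, fixed, 200 mm long with its knob, 130 mm wide. Origin on the bench under the middle of its jaw opening; x points from pull knob to fixed jaw, z up. The can stands on the bed, 18 mm above the bench; sliding jaw on its -x side, jaw tops 50 mm high, 90 mm wide in y. A bridge (50 mm high, small red trigger to 67 mm at its -y end) spans x -102 to -118 mm; the knob is just beyond it.
- vise_jaw (a joint): Slide of the jaw, m: 0 closed on the can, 0.035 fully open. Its half-nut is released, so jaw, screw and knob slide as one in the vise's -x direction with a straight level pull of about 5 to 10 N, and stay where left. No turning.
- jaw_knob (a point): Centre of the dark steel round pull knob at the outer end of the vise screw: 30 mm diameter, 26 mm long, axis level along the vise's x, 34 mm above the bench, free on both sides and above; it moves with the jaw.
- resonator: The finished resonator, loose: milled aluminium can 48 x 48 x 60 mm, 0.28 to 0.46 kg. Origin at the centre of its underside, z up, x and y square to its sides; the same after each quarter turn but for a red mark on the lid at +x. On the lid: a steel shoulder 32 mm diameter, 6 mm high, then the tuning cap. It may be lifted by its cap. It starts square with the vise.
- resonator_center (a point): Centre of the resonator can, 30 mm above its underside.
- tuning_cap: The knurled brass tuning cap on top of the resonator: 34 mm diameter, 30 mm high, about 0.06 kg, dark disc and white radial line on its top. Origin at the centre of its lower rim, 66 mm above the can's underside when bottomed; its x points along the white line.
- cap_center (a point): Centre of the tuning cap, on its axis, 15 mm below its top and 81 mm above the can's underside when bottomed. The cap's side is free all round; the can's lid lies 21 mm below this point when bottomed.
- cap_turn (a joint): Turn of the tuning cap on its right-hand thread relative to the can, rad: 0 bottomed on the steel shoulder (a hard stop), growing as it is unscrewed (anticlockwise from above). It starts 1.9 to 3.2 open, already on its thread. A quarter turn is 1.57. It rises 4 mm a turn. Turning takes about 0.06 N m; it stays where left.
- filter_base: Grey filter base, fixed, 84 (x) x 200 (y) x 20 (z) mm, with two square pockets 52 x 52 mm, 14 mm deep, centred 50 mm either side of its middle along y. Origin at the centre of its underside on the bench, z up. The +y pocket is empty; the -y one holds an identical can, its cap (top 103 mm above the bench) with a red line, 100 mm from the empty pocket's centre.
- pocket (a point): Centre of the floor of the empty pocket, 6 mm above the bench and 14 mm below the pocket's rim. The pocket's sides are parallel to the filter base's x and y; it clears the can by 2 mm on each side and keeps it from turning more than about 5 degrees either way.
- set_cap_mark (a point): Outer end of the red line on top of the brass cap of the can already fitted, 15 mm from that cap's axis. That cap is set: leave it alone.
- screwdriver: Blue-handled screwdriver lying on the bench, 170 mm. Bystander. Origin on its underside.
- driver_yellow: Yellow-handled screwdriver lying on the bench, 200 mm. Bystander.
- pliers: Green-handled pliers lying flat, 170 mm. Bystander.
- multimeter: Yellow and black multimeter lying flat, 170 x 84 x 36 mm. Bystander.
- solder_reel: White reel standing on its flange, 52 mm diameter, 36 mm high, between vise and filter base. Bystander.
- lacquer: Small green bottle with black cap, 24 mm diameter, 55 mm high, between vise and filter base. Bystander.
- tape_roll: Black roll of tape lying flat, 68 mm diameter, 19 mm high. Bystander.
There are look-alikes about, which are no part of the job. Leave any blue look-alike of the resonator alone. There is more than one size of the filter_base; the one meant has the size given above.

How it is judged:
By the outcome, as a careful person would: the job done as asked, in the order asked, and still so for the second after the job is handed in, while the arm keeps its last pose, push and grip.
It also fails if it takes over 72 s, if anything falls off the work surface, if the arm or the gripper's body presses on something with over 40 N, if the wrist force passes 120 N, or if a joint passes its speed limit or range.

ROBOT

A 6-joint arm with a two-finger parallel gripper is mounted at the origin on the work surface. World frame = base frame: x ahead of the robot, y to its left, z up, the work surface at z = 0. Lengths are in m, angles in rad, forces in N, time in s.
With the tool pointing down it reaches from about 0.35 to 0.775 m from the base axis. Payload 7.3 kg.
Tool frame: the origin (TCP) lies at the very end of the fingers, on their centre line; the grasp point (between the pads) lies robot.pinch_z behind it (robot.pinch_z is the distance from the TCP to the grasp point, in m); y points along the fingers, z is the direction in which the jaws open and shut, and the axes are right-handed (so a half turn about y gives the same grasp; the last joint's range is limited). The gripper opens to 92 mm and grips with 3 to 60 N. Pads are 19 mm wide; open, the fingers measure 130 mm over their backs; the gripper's body (75 mm by 190 mm) begins 47 mm behind the grasp point.
Start: joints at [1.003, 0.342, 1.524, -0, 1.275, -0.146], TCP at [0.215, 0.479, 0.206] pointing down, gripper open.
Joint ranges: [-2.53, 2.53], [-0.77, 2.02], [0.04, 2.7], [-1, 4.14], [0.28, 2.66], [-3.11, 3.11]. Speed limits (rad/s): [2.57, 2.57, 3.14, 3.14, 3.14, 3.14].

INTERFACE

Orientations are given as [roll, pitch, yaw] about the fixed x, y, z axes, in that order (R = Rz(yaw) Ry(pitch) Rx(roll)).
In Python, from cell import status, viewer, robot gives the robot as it stands. The module is installed in compiled form; this text tells all that it offers.
- The arm moves only by the shell command python3 -m pendant 'ROWS' [FORCE]. ROWS is JSON, a list that holds one entry, the list of rows, each a list of 7 numbers: the shift along the tool's x, y, z in cm, then the turn, a rotation vector about the tool's x, y, z in rad, then the finger opening in cm, from 0 to 9.18. A call has 1 to 20 rows; each row is the pose to reach, as a shift and turn from the pose commanded when the call began, along the tool's axes at that moment; what a row does not reach only later rows make up. A row lasts 1/10 s, in which the tool goes at most 50 mm and 8.59 degrees, less where a joint would pass 70% of its speed; a pose out of reach is approached as far as the arm can. A call with a gripper value outside its range is refused whole. The fingers move at their own pace and stop on an object; FORCE is the grip in N (left out, the last holds). Time passes only in rows, so rows that repeat a pose let the fingers close. It gives the time, the measured TCP pose, the force and the opening at its end, in the units of the state.
- status.observe(): the state, without advancing time (a new reading comes with each control period).
- viewer.read_camera(name): name is "scene" or "top" or "wrist"; returns a dict with "image" (480x640x3 uint8, red, green, blue), "range_z" (480x640 float32, m along the optical axis (not along the pixel's ray), 0 where there is no reading), "fx", "fy", "cx", "cy" (pixels), "camera_from_world" (4x4, takes a point from world to camera coordinates). Camera axes: x right, y up, looking along -z (the intrinsics and any distortion apply to the point x, -y, -z); pixel columns grow to the right and rows downward; lengths in m; the calibration is good to about 2 mm. The wrist camera is an equidistant fisheye: a pixel r from the principal point sees the ray r / f radians off the axis. A picture is of the moment at which its call begins.
- robot.hand_in(): hands the job in, once; it reports no verdict.
The state is a dict: "time": time; "qpos": joint angles; "qvel": joint speeds; "joint_efforts": joint torques, N m; "tool_pos": TCP position; "tool_rot": TCP orientation; "contact_force": force on the tool from outside, world axes, zero at the start; "torque": the same for the moment, N m; "opening": finger opening in m.
Only numpy, scipy, OpenCV 4.12 (cv2) and the standard library are available. Lean on these libraries where they do the work, as an engineer would, in place of code of your own. Each camera call takes 0.05 s, during which the arm holds its last target. There are 200 camera calls.

## Working session

There is one attempt and no reset: what is moved stays moved. The work goes in short steps, Python scripts to look and compute and a shell command to move; the robot and the scene stay as the last step left them, time stands still between calls to the robot, and variables do not carry over. Pictures are saved under pics/ and viewed, about 8 in all and at most 12, crops included, and the job is handed in when it is done.

```bash
mkdir -p pics
python3 - <<'E'
from cell import status, viewer, robot
import cv2,numpy as np
s=status.observe(); print({k:np.round(v,3).tolist() for k,v in s.items()}, robot.pinch_z)
for n in("scene","top"):
    c=viewer.read_camera(n); cv2.imwrite(f"pics/{n}0.png",c["image"][:,:,::-1]); np.savez(f"{n}0.npz",**c)
    print(n,c["fx"],c["cx"],c["cy"],np.round(c["camera_from_world"],3).tolist())
E
```

```text
{'time': 0.0, 'qpos': [1.003, 0.343, 1.525, 0.0, 1.275, -0.146], 'qvel': [0.002, -0.001, 0.001, -0.0, 0.0, 0.001], 'joint_efforts': [0.001, -43.123, -24.423, 0.072, 0.056, -0.0], 'tool_pos': [0.215, 0.479, 0.205], 'tool_rot': [-1.572, 0.0, -0.422], 'contact_force': [0.613, -0.201, 0.658], 'torque': [-0.006, 0.002, 0.037], 'opening': 0.092} 0.0188
scene 603.581294195371 319.69078524600087 245.33848936363327 [[-0.243, 0.97, -0.0, 0.153], [-0.744, -0.186, 0.641, 0.386], [0.622, 0.156, 0.767, -2.012], [0.0, 0.0, 0.0, 1.0]]
top 579.6129962986336 317.6382391908781 234.2420925210203 [[-0.022, -0.999, -0.025, 0.027], [0.996, -0.024, 0.091, -0.581], [-0.091, -0.023, 0.996, -1.346], [0.0, 0.0, 0.0, 1.0]]
```

View pics/top0.png

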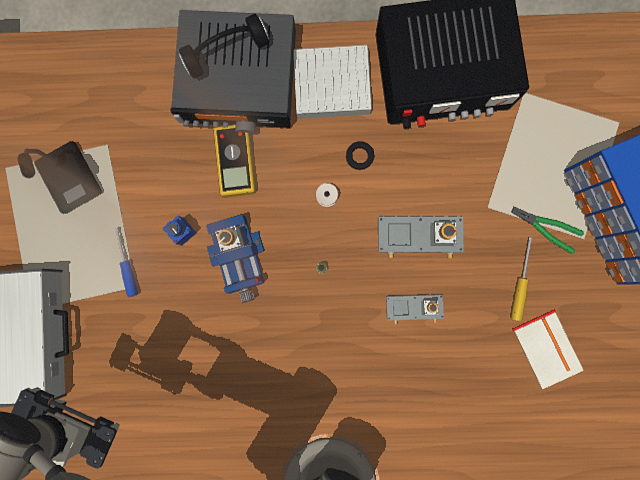

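View pics/scene0.png

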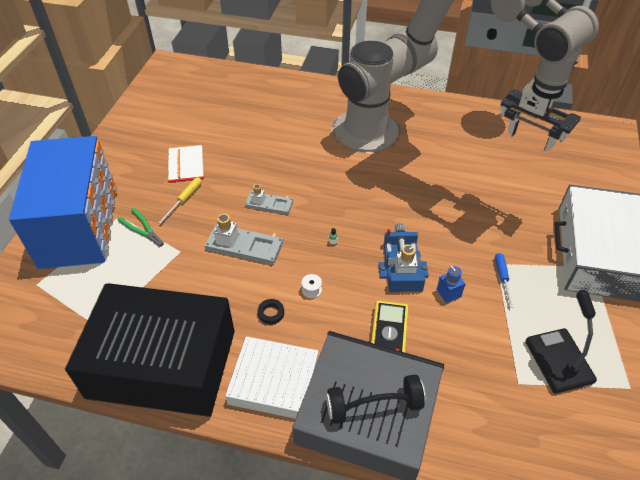

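Candidates in the top view are:
- **Resonator:** the brass-capped can in the vise at (228,238), the one I want. The blue look-alike at (180,230), the fitted can at (447,231) and the can on the small base at (432,307) are not.
- **Base:** the large one at (421,234), with its empty pocket at (399,234). The small base at (415,307) is the look-alike.

Next is a close crop with measurements.

```bash
cat > h.py <<'E'
import numpy as np, cv2
from cell import status, viewer, robot
from scipy.spatial.transform import Rotation as Ro
def ray(c,u,v):
    T=c["camera_from_world"]; R=T[:3,:3]; o=-R.T@T[:3,3]
    x=(u-c["cx"])/c["fx"]; y=(v-c["cy"])/c["fy"]
    if c.get("fish"):
        r=np.hypot(x,y); k=np.sin(r)/max(r,1e-9); d=np.array([x*k,-y*k,-np.cos(r)])
    else: d=np.array([x,-y,-1.])
    return o,R.T@d
def onplane(c,u,v,z):
    o,d=ray(c,u,v); return o+d*(z-o[2])/d[2]
def proj(c,p):
    q=c["camera_from_world"][:3]@np.r_[p,1]; x,y,z=q[0],-q[1],-q[2]
    if c.get("fish"):
        r=np.hypot(x,y); k=np.arctan2(r,z)/max(r,1e-9); x,y,z=x*k,y*k,1
    return np.array([c["cx"]+c["fx"]*x/z,c["cy"]+c["fy"]*y/z])
def cloud(c):
    v,u=np.mgrid[:480,:640]; z=c["range_z"]; x=(u-c["cx"])/c["fx"]; y=(v-c["cy"])/c["fy"]
    if c.get("fish"):
        r=np.hypot(x,y)+1e-9; k=np.tan(r)/r; x=x*k;y=y*k
    T=c["camera_from_world"]; P=np.stack([x*z,-y*z,-z],-1)-T[:3,3]
    return P@T[:3,:3]
def wrist(name):
    c=viewer.read_camera("wrist"); c["fish"]=1; cv2.imwrite(f"pics/{name}.png",c["image"][:,:,::-1]); np.savez(name+".npz",**c); return c
def load(n):
    d=np.load(n+".npz"); return {k:(d[k] if d[k].ndim else float(d[k])) for k in d.files}
E
python3 - <<'E'
from h import *
c=load("top0"); P=cloud(c); ok=c["range_z"]>0
hsv=cv2.cvtColor(c["image"],cv2.COLOR_RGB2HSV)
bench=P[ok&(abs(P[...,2])<.01)]; print("bench z",np.median(bench[:,2]))
# big base top: z ~0.02
def box(u0,u1,v0,v1):
    m=np.zeros((480,640),bool); m[v0:v1,u0:u1]=1; return m
m=ok&box(365,475,205,262)&(P[...,2]>.012)&(P[...,2]<.027)&(hsv[...,1]<70)
p=P[m][:,:2].astype(np.float32); r=cv2.minAreaRect(p); print("base top",r,len(p),cv2.boxPoints(r).tolist(), np.median(P[m][:,2]))
for n,b in(("res",box(205,265,215,262)),("set",box(430,465,215,250))):
    q=P[ok&b]; hi=q[q[:,2]>q[:,2].max()-.008]; print(n,"top",hi[:,2].max(),len(hi),hi.mean(0), cv2.minEnclosingCircle(hi[:,:2].astype(np.float32)))
m=ok&box(200,270,205,305)&(P[...,2]>.04)&(P[...,2]<.056)&(hsv[...,0]>100)&(hsv[...,0]<130)&(hsv[...,1]>120)
print("jaw tops",cv2.minAreaRect(P[m][:,:2].astype(np.float32)))
m=ok&box(232,265,283,305)&(P[...,2]>.025)
q=P[m]; print("knob",q.mean(0),q.min(0),q.max(0))
a=cv2.resize(c["image"][200:310,195:275],(400,550),interpolation=cv2.INTER_CUBIC)
b=cv2.resize(c["image"][195:265,365:475],(400,255),interpolation=cv2.INTER_CUBIC)
d=load("scene0")["image"]
e=cv2.resize(d[215:300,370:470],(400,340),interpolation=cv2.INTER_CUBIC)[:295]
cv2.imwrite("pics/crop1.png",np.hstack([a,np.vstack([b,e])])[:,:,::-1])
E
```

```text
bench z -0.0001282154532048062
base top ((0.5747354030609131, -0.22928686439990997), (0.19970467686653137, 0.08648278564214706), 88.59550476074219) 1964 [[0.5290595889091492, -0.32804933190345764], [0.6155163645744324, -0.33016908168792725], [0.620411217212677, -0.1305243968963623], [0.5339544415473938, -0.1284046471118927]] 0.019473489079165685
res top 0.12154983149170867 143 [0.57209615 0.21932662 0.11664306] ((0.5719261169433594, 0.21903544664382935), 0.017291389405727386)
set top 0.1094680868908814 129 [ 0.57455824 -0.27915693  0.10440317] ((0.5750834941864014, -0.2789238393306732), 0.01666293852031231)
jaw tops ((0.5394123196601868, 0.21047894656658173), (0.16965769231319427, 0.08416806161403656), 12.729986190795898)
knob [0.45203019 0.18620445 0.0463716 ] [0.42562933 0.14920281 0.02550049] [0.47038082 0.21501385 0.05670339]
```

View pics/crop1.png

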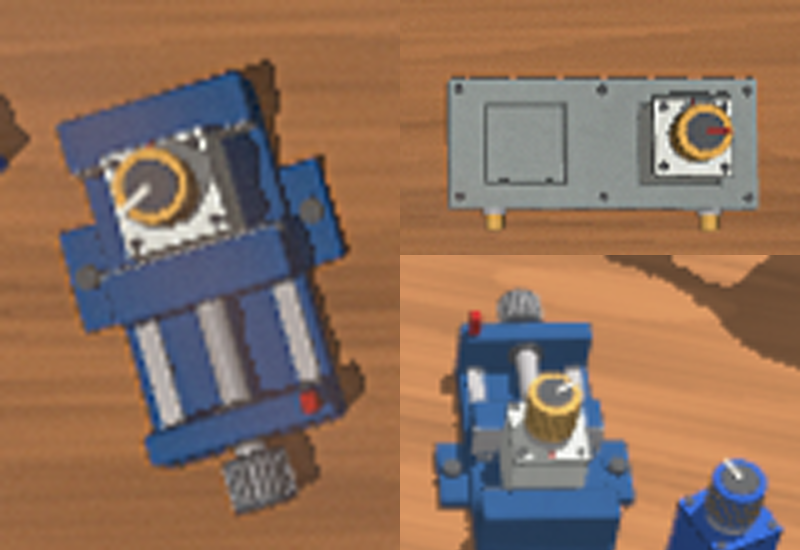

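```bash
cat >> h.py <<'E'
def plan(p,yaw):
    "shift in cm in tool axes and turn about tool y for TCP target p, tool down at yaw; from measured pose"
    s=status.observe(); R=Ro.from_euler("xyz",s["tool_rot"]); T=Ro.from_euler("xyz",[-np.pi/2,0,yaw])
    print("shift cm",np.round(R.inv().apply(np.array(p)-s["tool_pos"])*100,2),"rotvec",np.round((R.inv()*T).as_rotvec(),3))
def st():
    s=status.observe(); print({k:np.round(s[k],4).tolist() for k in("time","qpos","tool_pos","tool_rot","contact_force","torque","opening")})
E
python3 -c "
from h import *
plan([.50,.20,.26],.245)"
```

```text
shift cm [ 37.44  -5.47 -13.75] rotvec [ 0.001 -0.667 -0.001]
```

```bash
python3 -m pendant '[[[37.4,-5.5,-13.8,0,-0.667,0,9.18],[37.4,-5.5,-13.8,0,-0.667,0,9.18],[37.4,-5.5,-13.8,0,-0.667,0,9.18],[37.4,-5.5,-13.8,0,-0.667,0,9.18],[37.4,-5.5,-13.8,0,-0.667,0,9.18],[37.4,-5.5,-13.8,0,-0.667,0,9.18],[37.4,-5.5,-13.8,0,-0.667,0,9.18],[37.4,-5.5,-13.8,0,-0.667,0,9.18],[37.4,-5.5,-13.8,0,-0.667,0,9.18],[37.4,-5.5,-13.8,0,-0.667,0,9.18],[37.4,-5.5,-13.8,0,-0.667,0,9.18],[37.4,-5.5,-13.8,0,-0.667,0,9.18]]]'
python3 - <<'E'
from h import *
st(); c=wrist("w1"); print(c["fx"],np.round(c["camera_from_world"],3).tolist())
for n,p in dict(knob=[.452,.186,.034],cap=[.572,.219,.121]).items(): print(n,proj(c,p))
E
```

```text
time: 1.3
tool_pos: [0.4987, 0.2007, 0.2605]
tool_rot: [-1.57, 0.001, 0.246]
contact_force: [-0.3, 0.6, -1.2]
opening: 0.0918
{'time': 1.3, 'qpos': [0.2398, 0.3299, 1.39, 0.0004, 1.4228, -1.5772], 'tool_pos': [0.4987, 0.2007, 0.2605], 'tool_rot': [-1.5703, 0.0011, 0.2462], 'contact_force': [-0.2594, 0.6041, -1.2258], 'torque': [0.0937, 0.0713, 0.0212], 'opening': 0.0918}
371.64829954431775 [[-0.244, 0.97, 0.0, -0.074], [-0.926, -0.233, -0.296, 0.562], [-0.287, -0.073, 0.955, -0.286], [0.0, 0.0, 0.0, 1.0]]
knob [316.98383141 151.89760435]
cap [319.43888524 292.25598298]
```

View pics/w1.png

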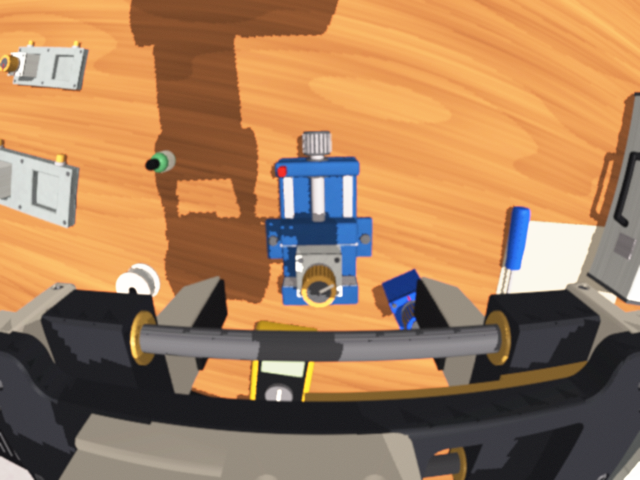

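The wrist view shows the knob at (317,143), the bridge with its red trigger at (282,171), and the can's cap at (319,288). All of them line up vertically. I'll refine the vise axis and knob from this view.

Run:
```python
from h import *
c=load("w1"); c["fish"]=1; P=cloud(c); hsv=cv2.cvtColor(c["image"],cv2.COLOR_RGB2HSV)
ok=c["range_z"]>0; print(ok[100:300,250:400].mean())
def B(u0,u1,v0,v1):
    m=np.zeros((480,640),bool); m[v0:v1,u0:u1]=1; return m
blue=(hsv[...,0]>100)&(hsv[...,0]<130)&(hsv[...,1]>130)
m=ok&B(300,335,125,160)&(P[...,2]>.02)&~blue
q=P[m]; print("knob",len(q),q[:,2].max()); print(cv2.minAreaRect(q[:,:2].astype(np.float32)))
for n,b in(("bridge",B(265,370,150,185)),("jaw",B(255,385,215,262))):
    m=ok&b&blue&(P[...,2]>.043)&(P[...,2]<.058); q=P[m]; print(n,len(q),np.median(q[:,2]),cv2.minAreaRect(q[:,:2].astype(np.float32)))
q=P[ok&B(295,345,255,310)]; hi=q[q[:,2]>q[:,2].max()-.007]; print("cap",hi[:,2].max(),np.median(hi[:,2]),cv2.minEnclosingCircle(hi[:,:2].astype(np.float32)))
# white line on disc
```

```text
0.9962
knob 776 0.051192229204164504
((0.44475847482681274, 0.18363194167613983), (0.03116193413734436, 0.03147859498858452), 13.903362274169922)
bridge 1091 0.04977485840615504 ((0.468355655670166, 0.18976184725761414), (0.01732553355395794, 0.08562857657670975), 15.656699180603027)
jaw 1642 0.04896558988672489 ((0.5371209979057312, 0.20851436257362366), (0.024475200101733208, 0.08428198099136353), 15.037591934204102)
cap 0.11803682327304754 0.11576156123204123 ((0.5733968019485474, 0.21850986778736115), 0.01784239150583744)
```

```bash
python3 -c "
from h import *
plan([.4436,.1835,.016],.265)"
```

```text
shift cm [-5.74 24.46 -0.36] rotvec [-0.    -0.018 -0.001]
```

```bash
python3 -m pendant '[[[-5.7,5,-0.35,0,-0.018,0,9.18],[-5.7,10,-0.35,0,-0.018,0,9.18],[-5.7,14,-0.35,0,-0.018,0,9.18],[-5.7,17,-0.35,0,-0.018,0,9.18],[-5.7,20,-0.35,0,-0.018,0,9.18],[-5.7,22,-0.35,0,-0.018,0,9.18],[-5.7,23.5,-0.35,0,-0.018,0,9.18],[-5.7,24.4,-0.35,0,-0.018,0,9.18],[-5.7,24.4,-0.35,0,-0.018,0,9.18],[-5.7,24.4,-0.35,0,-0.018,0,2],[-5.7,24.4,-0.35,0,-0.018,0,2],[-5.7,24.4,-0.35,0,-0.018,0,2],[-5.7,24.4,-0.35,0,-0.018,0,2],[-5.7,24.4,-0.35,0,-0.018,0,2],[-5.7,24.4,-0.35,0,-0.018,0,2],[-5.7,24.4,-0.35,0,-0.018,0,2],[-5.7,24.4,-0.35,0,-0.018,0,2]]]' 30; python3 -c "
from h import *
st()"
```

```text
time: 3.05
tool_pos: [0.4452, 0.1828, 0.0168]
tool_rot: [-1.571, -0.0, 0.263]
contact_force: [0.0, 0.2, -0.9]
opening: 0.0323
{'time': 3.05, 'qpos': [0.2301, 0.5132, 1.8723, 0.0001, 0.756, -1.6039], 'tool_pos': [0.4452, 0.1828, 0.0168], 'tool_rot': [-1.5707, -0.0001, 0.2631], 'contact_force': [0.0039, 0.1711, -0.911], 'torque': [0.0463, 0.0512, -0.0038], 'opening': 0.0323}
```

```bash
python3 -m pendant '[[[0,0,0,0,0,0,2],[-0.3,0,0,0,0,0,2],[-0.6,0,0,0,0,0,2],[-1,0,0,0,0,0,2],[-1.4,0,0,0,0,0,2],[-1.8,0,0,0,0,0,2],[-2.2,0,0,0,0,0,2],[-2.6,0,0,0,0,0,2],[-2.9,0,0,0,0,0,2],[-3.1,0,0,0,0,0,2],[-3.3,0,0,0,0,0,2],[-3.4,0,0,0,0,0,2]]]'; python3 -c "
from h import *
st()"
```

```text
time: 4.25
tool_pos: [0.4137, 0.1747, 0.0168]
tool_rot: [-1.57, -0.003, 0.263]
contact_force: [3.6, 4.6, -6.1]
opening: 0.0272
{'time': 4.25, 'qpos': [0.228, 0.4703, 1.9619, 0.0011, 0.7061, -1.6066], 'tool_pos': [0.4137, 0.1747, 0.0168], 'tool_rot': [-1.5702, -0.0032, 0.2629], 'contact_force': [3.62, 4.6443, -6.084], 'torque': [0.9734, -0.6781, 0.0361], 'opening': 0.0272}
```

Run:
```python
from h import *
c=viewer.read_camera("top"); np.savez("top1.npz",**c); w=wrist("w2")
ax=np.array([.9650,.2622]); O=np.array([.574,.2184])
for n,cc in(("top0",load("top0")),("top1",c)):
    P=cloud(cc); hsv=cv2.cvtColor(cc["image"],cv2.COLOR_RGB2HSV)
    d=P[...,:2]-O; X=d@ax; Y=d@np.array([-ax[1],ax[0]])
    m=(abs(Y)<.045)&(X>-.1)&(X<.0)&(P[...,2]>.043)&(P[...,2]<.056)&(hsv[...,0]>100)&(hsv[...,0]<130)&(hsv[...,1]>120)
    print(n,m.sum(),np.percentile(X[m],[5,50,95]))
im=w["image"]
cv2.imwrite("pics/w2c.png",cv2.resize(im[60:400,150:500],None,fx=1.6,fy=1.6)[:,:,::-1])
```

```text
top0 54 [-0.04886103 -0.03826024 -0.02880649]
top1 108 [-0.0814978  -0.07123831 -0.0613212 ]
```

View pics/w2c.png

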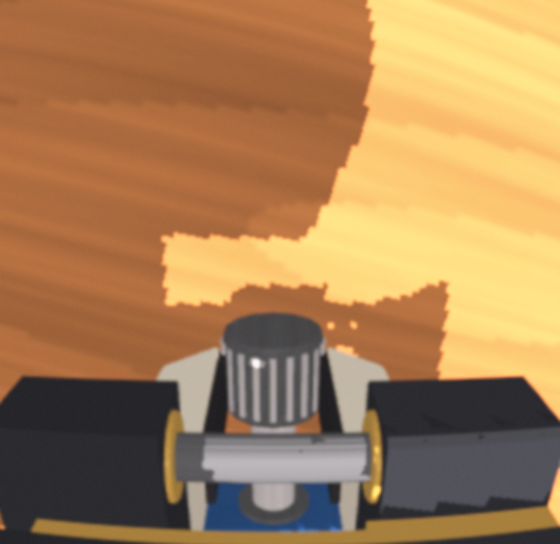

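The crop shows the pads still on the knob, which is now clear of the bridge, and the jaw has moved about 33 mm. I'll pull the last couple of mm, release, and rise straight up.

```bash
python3 -m pendant '[[[-0.1,0,0,0,0,0,2],[-0.2,0,0,0,0,0,2],[-0.2,0,0,0,0,0,2]]]'; python3 -m pendant '[[[0,0,0,0,0,0,9.18],[0,0,0,0,0,0,9.18],[0,0,0,0,0,0,9.18],[0,0,0,0,0,0,9.18],[0,0,0,0,0,0,9.18],[0,-2,0,0,0,0,9.18],[0,-6,0,0,0,0,9.18],[0,-10,0,0,0,0,9.18],[0,-14,0,0,0,0,9.18],[0,-17,0,0,0,0,9.18],[0,-18,0,0,0,0,9.18]]]'; python3 -c "
from h import *
st()
c=wrist('w3'); P=cloud(c)
for p in ([.574,.218,.1175],):
  u,v=proj(c,p).astype(int); print(u,v); 
  q=P[v-40:v+40,u-40:u+40].reshape(-1,3); hi=q[q[:,2]>q[:,2].max()-.007]; print('cap',hi[:,2].max(),np.median(hi[:,2]),cv2.minEnclosingCircle(hi[:,:2].astype(np.float32)))
  cv2.imwrite('pics/w3c.png',cv2.resize(c['image'][v-60:v+60,u-60:u+60],None,fx=5,fy=5,interpolation=cv2.INTER_CUBIC)[:,:,::-1])
"
```

```text
time: 4.65
tool_pos: [0.4117, 0.1742, 0.0168]
tool_rot: [-1.57, -0.003, 0.263]
contact_force: [3.4, 5.1, -5.8]
opening: 0.0271
time: 5.75
tool_pos: [0.4118, 0.1737, 0.2]
tool_rot: [-1.571, -0.006, 0.263]
contact_force: [1.0, -0.3, -1.1]
opening: 0.0916
{'time': 5.75, 'qpos': [0.2274, 0.2008, 1.7382, -0.0, 1.1969, -1.6067], 'tool_pos': [0.4118, 0.1737, 0.2], 'tool_rot': [-1.571, -0.0058, 0.2632], 'contact_force': [1.0053, -0.2903, -1.1084], 'torque': [0.0476, 0.083, 0.0429], 'opening': 0.0916}
320 404
cap 0.37853689165332505 0.37853689165332505 ((0.33272379636764526, 0.15293549001216888), 9.999999747378752e-05)
```

View pics/w3c.png

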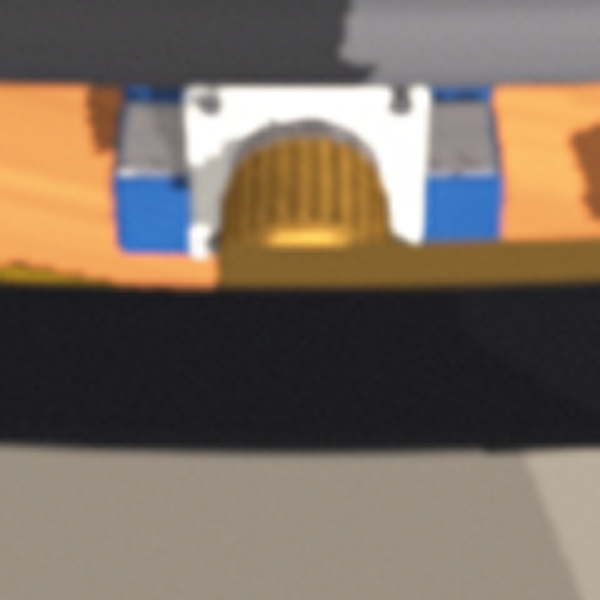

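The crop is mostly blocked by the gripper: the lid and cap are visible, with the fixed jaw behind. I already have the cap position from w1. I'll grasp at yaw 1.194 so the whole screwing stroke fits in joint 6's range.

```bash
python3 -c "
from h import *
plan([.5737,.2185,.085],1.194)"
```

```text
shift cm [16.74 11.57  0.11] rotvec [ 0.003 -0.931  0.005]
```

```bash
python3 -m pendant '[[[5,0,0.1,0.003,-0.15,0.005,9.18],[10,0,0.1,0.003,-0.3,0.005,9.18],[14,0,0.1,0.003,-0.45,0.005,9.18],[16.7,0,0.1,0.003,-0.6,0.005,9.18],[16.7,0,0.1,0.003,-0.75,0.005,9.18],[16.7,0,0.1,0.003,-0.9,0.005,9.18],[16.7,0,0.1,0.003,-0.931,0.005,9.18],[16.7,0,0.1,0.003,-0.931,0.005,9.18]]]'
python3 - <<'E'
from h import *
st(); c=wrist('w4'); P=cloud(c); u,v=proj(c,[.574,.218,.116]).astype(int); print(u,v)
q=P[max(v-60,0):v+60,u-60:u+60].reshape(-1,3); q=q[(q[:,2]<.13)&(q[:,2]>.108)&(np.hypot(q[:,0]-.574,q[:,1]-.218)<.03)]; print(len(q))
if len(q): print(np.median(q[:,2]),cv2.minEnclosingCircle(q[:,:2].astype(np.float32)))
plan([.5737,.2185,.085],1.194)
cv2.imwrite('pics/w4.png',c['image'][:,:,::-1])
E
```

```text
time: 6.6
tool_pos: [0.5707, 0.2176, 0.1946]
tool_rot: [-1.563, 0.005, 1.194]
contact_force: [0.1, -0.9, 0.2]
opening: 0.0915
{'time': 6.6, 'qpos': [0.2386, 0.5151, 1.2803, 0.0003, 1.3553, -2.5264], 'tool_pos': [0.5707, 0.2176, 0.1946], 'tool_rot': [-1.5632, 0.005, 1.1942], 'contact_force': [0.0867, -0.918, 0.1548], 'torque': [0.0861, 0.1261, 0.0086], 'opening': 0.0915}
315 237
1698
0.11576945452907539 ((0.5742912292480469, 0.21875467896461487), 0.0177326463162899)
shift cm [ 0.24 10.99 -0.31] rotvec [-0.007 -0.001 -0.005]
```

```bash
python3 -m pendant '[[[0.25,4,-0.33,-0.007,0,-0.005,9.18],[0.25,8,-0.33,-0.007,0,-0.005,9.18],[0.25,10,-0.33,-0.007,0,-0.005,9.18],[0.25,10.9,-0.33,-0.007,0,-0.005,9.18],[0.25,10.9,-0.33,-0.007,0,-0.005,9.18],[0.25,10.9,-0.33,-0.007,0,-0.005,9.18]]]'; python3 -c "
from h import *
plan([.574,.2187,.085],1.194)"
```

```text
time: 7.25
tool_pos: [0.5756, 0.219, 0.0888]
tool_rot: [-1.575, -0.003, 1.194]
contact_force: [0.8, -0.3, 0.1]
opening: 0.0918
shift cm [-0.09  0.38  0.14] rotvec [ 0.004 -0.     0.003]
```

```bash
python3 -m pendant '[[[-0.09,0.36,0.14,0.004,0,0.003,9.18],[-0.09,0.36,0.14,0.004,0,0.003,9.18],[-0.09,0.36,0.14,0.004,0,0.003,3],[-0.09,0.36,0.14,0.004,0,0.003,3],[-0.09,0.36,0.14,0.004,0,0.003,3],[-0.09,0.36,0.14,0.004,0,0.003,3],[-0.09,0.36,0.14,0.004,0,0.003,3],[-0.09,0.36,0.14,0.004,0,0.003,3],[-0.09,0.36,0.14,0.004,0,0.003,3],[-0.09,0.36,0.14,0.004,0,0.003,3],[-0.09,0.36,0.14,0.004,0,0.003,3]]]' 45; python3 -c "
from h import *
st()"
```

```text
time: 8.35
tool_pos: [0.5735, 0.2184, 0.0843]
tool_rot: [-1.57, 0.001, 1.194]
contact_force: [1.2, -0.4, 0.1]
opening: 0.0324
{'time': 8.35, 'qpos': [0.239, 0.6146, 1.4257, -0.0, 1.1026, -2.526], 'tool_pos': [0.5735, 0.2184, 0.0843], 'tool_rot': [-1.5698, 0.0007, 1.1942], 'contact_force': [1.1665, -0.3659, 0.1254], 'torque': [-0.0196, -0.128, -0.0245], 'opening': 0.0324}
```

```bash
python3 -m pendant '[[[0,-0.5,0,0,0,0,3],[0,-1.5,0,0,0,0,3],[0,-3,0,0,0,0,3],[0,-5,0,0,0,0,3],[0,-7.5,0,0,0,0,3],[0,-9.5,0,0,0,0,3],[0,-10,0,0,0,0,3],[0,-10,0,0,0,0,3]]]'; python3 -c "
from h import *
st(); b=np.array([.5747,-.2293]);p=b+.05*np.array([.0245,.9997]);print(p); plan([*p,.184],.906)
c=wrist('w5')"
```

```text
time: 9.15
tool_pos: [0.5735, 0.2186, 0.1849]
tool_rot: [-1.57, 0.0, 1.194]
contact_force: [0.1, 1.0, -4.5]
opening: 0.0325
{'time': 9.15, 'qpos': [0.2392, 0.5221, 1.2953, 0.0003, 1.3248, -2.5259], 'tool_pos': [0.5735, 0.2186, 0.1849], 'tool_rot': [-1.5701, 0.0001, 1.1943], 'contact_force': [0.1192, 0.9684, -4.5143], 'torque': [0.0562, 0.0572, -0.0152], 'opening': 0.0325}
[ 0.575925 -0.179315]
shift cm [-36.92   0.08 -14.86] rotvec [-0.001  0.288 -0.   ]
```

```bash
python3 -m pendant '[[[-1,0,-0.4,0,0,0,3],[-3,0,-1.2,0,0.05,0,3],[-6,0,-2.4,0,0.1,0,3],[-9,0,-3.6,0,0.15,0,3],[-12,0,-4.8,0,0.2,0,3],[-15,0,-6,0,0.25,0,3],[-18,0,-7.2,0,0.288,0,3],[-21,0,-8.4,0,0.288,0,3],[-24,0,-9.6,0,0.288,0,3],[-26,0,-10.5,0,0.288,0,3],[-27,0,-10.9,0,0.288,0,3],[-27,0,-10.9,0,0.288,0,3],[-27,0,-10.9,0,0.288,0,3]]]'
python3 - <<'E'
from h import *
st(); c=wrist('w6'); P=cloud(c); hsv=cv2.cvtColor(c["image"],cv2.COLOR_RGB2HSV)
print(proj(c,[.576,-.179,.006]),proj(c,[.575,-.229,.02]))
d=P[...,:2]-[.5747,-.2293]
m=(abs(d[...,0])<.055)&(abs(d[...,1])<.115)&(P[...,2]>.016)&(P[...,2]<.025)&(hsv[...,1]<70)
p=P[m][:,:2].astype(np.float32); print(len(p),np.median(P[m][:,2]),cv2.minAreaRect(p))
t=cv2.imread('pics/w6.png'); t[m]=(0,255,0); cv2.imwrite('pics/w6m.png',np.hstack([cv2.imread('pics/w6.png')[:, :],t])[:, :] if 0 else cv2.addWeighted(cv2.imread('pics/w6.png'),.75,t,.25,0))
E
```

```text
time: 10.5
tool_pos: [0.5751, -0.072, 0.1838]
tool_rot: [-1.568, 0.001, 0.906]
contact_force: [0.2, -0.2, -4.5]
opening: 0.0326
{'time': 10.5, 'qpos': [-0.2566, 0.4612, 1.4006, -0.0001, 1.2829, -2.7335], 'tool_pos': [0.5751, -0.072, 0.1838], 'tool_rot': [-1.568, 0.0013, 0.9061], 'contact_force': [0.2276, -0.1757, -4.4848], 'torque': [0.146, 0.0606, -0.0185], 'opening': 0.0326}
[249.43508352 120.76876927] [214.68698811  80.26185607]
10142 0.020115988844951735 ((0.5757983326911926, -0.23000109195709229), (0.19960035383701324, 0.08887464553117752), 88.43968200683594)
```

View pics/w6m.png

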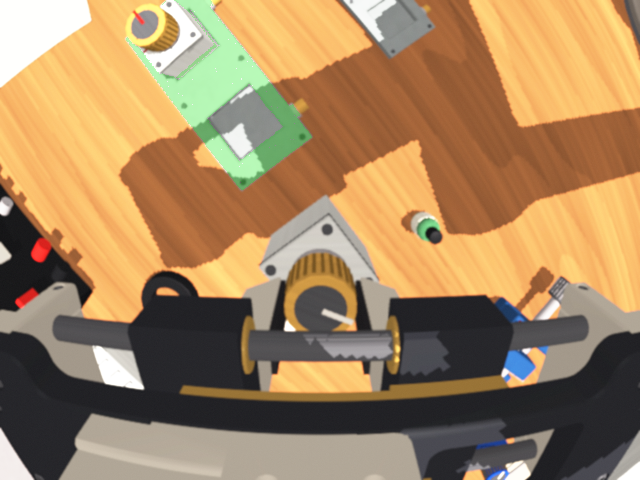

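The wrist view shows the base masked in green, its pocket at about (248,122), the fitted cap with its red line at (150,28), and the held can with its white cap line at (335,318). Next I'll measure the pocket rim and the held lid.

Run:
```python
from h import *
c=load("w6"); c["fish"]=1; P=cloud(c); Z=P[...,2]
d=P[...,:2]-[.576,-.180]
m=(abs(d)<.035).all(-1)&(Z<.0125)&(Z>.0); q=P[m][:,:2].astype(np.float32); print("floor pts",len(q),np.median(Z[m]),cv2.minAreaRect(q))
# pocket rim: hole boundary: top pixels inner edges
a=np.radians(-1.5); ex=np.array([np.cos(a),np.sin(a)]); ey=np.array([-ex[1],ex[0]])
top=(Z>.017)&(Z<.024)&(abs(d)<.05).all(-1); X=d@ex; Y=d@ey
for nm,A,B in(("x",X,Y),("y",Y,X)):
    s=top&(abs(B)<.018); print(nm,"rim lo/hi",np.sort(A[s&(A<0)])[-15::7],np.sort(A[s&(A>0)])[:15:7])
# lid
s=status.observe(); t=s["tool_pos"]; e=P[...,:2]-t[:2]
h=(np.hypot(*np.moveaxis(e,-1,0))<.045)&(abs(Z-.1775)<.004); h[:190]=0
q=P[h][:,:2].astype(np.float32); print("lid",len(q),np.median(Z[h])); r=cv2.minAreaRect(q); print(r, (cv2.boxPoints(r)-t[:2]).round(4).tolist())
k=h.astype(np.uint8)*255
# lid edges in world: hull lines
hull=cv2.convexHull(q)[:,0]; L=np.roll(hull,-1,0)-hull; n=np.linalg.norm(L,axis=1)
for i in np.argsort(-n)[:4]: print("edge",n[i].round(4),np.degrees(np.arctan2(L[i,1],L[i,0])).round(1),(hull[i]-t[:2]).round(4))
```

```text
floor pts 2860 0.006191868059158915 ((0.579828143119812, -0.18072140216827393), (0.05241575837135315, 0.052152518182992935), 88.75519561767578)
x rim lo/hi [-0.02299538 -0.02265893 -0.02213033] [0.02858124 0.02897743 0.02921306]
y rim lo/hi [-0.02611817 -0.02589418 -0.02545423] [0.02543346 0.02591225 0.02616376]
lid 2964 0.1777337125445671
((0.5752232670783997, -0.07234936952590942), (0.04805109649896622, 0.048345375806093216), 88.59002685546875) [[-0.0247, -0.0242], [0.0236, -0.0254], [0.0248, 0.0227], [-0.0235, 0.0238]]
edge 0.0605 140.1 [ 0.0236 -0.015 ]
edge 0.0465 -91.4 [-0.0236  0.0228]
edge 0.0255 -1.2 [-0.0205 -0.0243]
edge 0.0181 -0.0 [ 0.0049 -0.0248]
```

```bash
python3 -c "
from h import *
plan([.5792,-.1802,.094],.906)"
```

```text
shift cm [-8.3   8.99 -7.03] rotvec [-0.002  0.001 -0.001]
```

```bash
python3 -m pendant '[[[-2,0,-1.7,0,0,0,3],[-4.5,0,-3.8,0,0,0,3],[-7,0.5,-6,0,0,0,3],[-8.3,2,-7,0,0,0,3],[-8.3,4,-7,0,0,0,3],[-8.3,6,-7,0,0,0,3],[-8.3,8,-7,0,0,0,3],[-8.3,9,-7,-0.002,0,0,3],[-8.3,9,-7,-0.002,0,0,3],[-8.3,9,-7,-0.002,0,0,3],[-8.3,9,-7,-0.002,0,0,3]]]'
python3 - <<'E'
from h import *
st(); plan([.5792,-.1802,.073],.906)
c=wrist("w7"); P=cloud(c); Z=P[...,2]; t=status.observe()["tool_pos"]; e=P[...,:2]-t[:2]
h=(np.hypot(*np.moveaxis(e,-1,0))<.045)&(abs(Z-t[2]+.0061)<.004); h[:190]=0
q=P[h][:,:2].astype(np.float32); r=cv2.minAreaRect(q); print("lid",len(q),np.median(Z[h]),r)
a=np.radians(-1.4); ex=np.array([np.cos(a),np.sin(a)]); ey=np.array([-ex[1],ex[0]])
d=P[...,:2]-[.5793,-.1805]; X=d@ex; Y=d@ey
top=(Z>.017)&(Z<.024)&(abs(d)<.045).all(-1)
for nm,A,B in(("x",X,Y),("y",Y,X)):
    s=top&(abs(B)<.022); print(nm,np.sort(A[s&(A<0)])[-15::7],np.sort(A[s&(A>0)])[:15:7])
E
```

```text
time: 11.65
tool_pos: [0.58, -0.1812, 0.0955]
tool_rot: [-1.574, 0.001, 0.907]
contact_force: [-0.7, -0.1, -3.8]
opening: 0.0327
{'time': 11.65, 'qpos': [-0.4281, 0.5903, 1.4367, -0.0016, 1.1121, -2.9047], 'tool_pos': [0.58, -0.1812, 0.0955], 'tool_rot': [-1.5735, 0.0008, 0.9066], 'contact_force': [-0.6764, -0.0752, -3.8042], 'torque': [0.0996, 0.0303, 0.0005], 'opening': 0.0327}
shift cm [0.03 2.25 0.13] rotvec [ 0.003  0.001 -0.001]
lid 2977 0.08941225780800068 ((0.5803135633468628, -0.18168951570987701), (0.047975096851587296, 0.04888971894979477), 88.1716079711914)
x [-0.02615251 -0.02601666 -0.0256146 ] [0.02997065 0.03322375 0.03437336]
y [-0.02591259 -0.02582197 -0.02549682] [0.0260128  0.02832596 0.0302472 ]
```

```bash
python3 -m pendant '[[[0.03,0,0.15,0.003,0,0,3],[0.03,0.3,0.15,0.003,0,0,3],[0.03,0.6,0.15,0.003,0,0,3],[0.03,0.9,0.15,0.003,0,0,3],[0.03,1.1,0.15,0.003,0,0,3],[0.03,1.3,0.15,0.003,0,0,3],[0.03,1.4,0.15,0.003,0,0,3],[0.03,1.4,0.15,0.003,0,0,3]]]'; python3 -c "
from h import *
st();plan([.5791,-.1801,.073],.906)"
```

```text
time: 12.5
tool_pos: [0.5781, -0.18, 0.0801]
tool_rot: [-1.568, 0.001, 0.906]
contact_force: [-0.4, -0.1, -4.4]
opening: 0.0327
{'time': 12.5, 'qpos': [-0.428, 0.6068, 1.454, -0.0009, 1.0838, -2.9045], 'tool_pos': [0.5781, -0.18, 0.0801], 'tool_rot': [-1.5681, 0.0015, 0.9062], 'contact_force': [-0.413, -0.1433, -4.3526], 'torque': [0.0628, 0.0778, 0.0221], 'opening': 0.0327}
shift cm [ 0.06  0.71 -0.08] rotvec [-0.003  0.    -0.001]
```

```bash
python3 -m pendant '[[[0.03,0.2,-0.04,-0.002,0,0,3],[0.03,0.4,-0.04,-0.002,0,0,3],[0.03,0.55,-0.04,-0.002,0,0,3],[0.03,0.65,-0.04,-0.002,0,0,3],[0.03,0.72,-0.04,-0.002,0,0,3],[0.03,0.77,-0.04,-0.002,0,0,3],[0.03,0.8,-0.04,-0.002,0,0,3],[0.03,0.8,-0.04,-0.002,0,0,3]]]'; python3 -c "
from h import *
st()"
```

```text
time: 13.3
tool_pos: [0.5788, -0.1801, 0.0724]
tool_rot: [-1.571, 0.001, 0.906]
contact_force: [1.0, 0.1, -3.0]
opening: 0.0327
{'time': 13.3, 'qpos': [-0.4273, 0.6153, 1.4622, -0.0014, 1.0646, -2.9036], 'tool_pos': [0.5788, -0.1801, 0.0724], 'tool_rot': [-1.5706, 0.0013, 0.9061], 'contact_force': [0.9986, 0.0572, -3.0406], 'torque': [0.1219, 0.0782, 0.0166], 'opening': 0.0327}
```

The can is touching the pocket floor lightly. Next I'll screw down 1.6 rad clockwise, following the thread, then check the torque and the line.

```bash
python3 -m pendant '[[[0,0.03,0,0,0.1,0,3],[0,0.04,0,0,0.2,0,3],[0,0.05,0,0,0.3,0,3],[0,0.05,0,0,0.4,0,3],[0,0.06,0,0,0.5,0,3],[0,0.07,0,0,0.6,0,3],[0,0.07,0,0,0.7,0,3],[0,0.08,0,0,0.8,0,3],[0,0.09,0,0,0.9,0,3],[0,0.09,0,0,1,0,3],[0,0.1,0,0,1.1,0,3],[0,0.11,0,0,1.2,0,3],[0,0.11,0,0,1.3,0,3],[0,0.12,0,0,1.4,0,3],[0,0.13,0,0,1.5,0,3],[0,0.13,0,0,1.6,0,3],[0,0.13,0,0,1.6,0,3]]]'
cat >> h.py <<'E'
def measure(name):
    c=wrist(name); P=cloud(c); Z=P[...,2]; s=status.observe(); t=s["tool_pos"]; e=P[...,:2]-t[:2]
    rr=np.hypot(e[...,0],e[...,1])
    h=(rr<.045)&(abs(Z-.066)<.004)
    q=P[h][:,:2].astype(np.float32); r=cv2.minAreaRect(q); print("lid",len(q),np.median(Z[h]),r)
    hsv=cv2.cvtColor(c["image"],cv2.COLOR_RGB2HSV)
    d=(rr<.0135)&(Z>.09)&(Z<.115); w=d&(hsv[...,2]>150)&(hsv[...,1]<60)
    q=P[w]; print("disc",d.sum(),P[d].mean(0).round(4),"white",w.sum())
    if w.sum()>5:
        m=q.mean(0)[:2]-t[:2]; vx,vy,_,_=cv2.fitLine(q[:,:2].astype(np.float32),cv2.DIST_L2,0,.001,.001).ravel()
        if vx*m[0]+vy*m[1]<0: vx,vy=-vx,-vy
        print("line from centre",np.arctan2(m[1],m[0]).round(3),"fit",np.arctan2(vy,vx).round(3),"tool yaw",s["tool_rot"][2].round(3), "line-yaw", (np.arctan2(vy,vx)-s["tool_rot"][2]).round(3))
    return c
E
python3 -c "
from h import *
st(); measure('w8')
s=status.observe()"
```

```text
time: 15.0
tool_pos: [0.5791, -0.1801, 0.0714]
tool_rot: [-1.572, -0.001, -0.695]
contact_force: [0.5, -0.1, -2.2]
opening: 0.0326
{'time': 15.0, 'qpos': [-0.4273, 0.6166, 1.4631, -0.0012, 1.0615, -1.3028], 'tool_pos': [0.5791, -0.1801, 0.0714], 'tool_rot': [-1.5717, -0.0007, -0.6947], 'contact_force': [0.5024, -0.0804, -2.1928], 'torque': [0.0204, -0.1992, 0.0495], 'opening': 0.0326}
lid 2923 0.06625547683693392 ((0.5776824951171875, -0.17975282669067383), (0.048539239913225174, 0.04621048644185066), 84.61801147460938)
disc 2327 [ 0.5781 -0.1792  0.1034] white 162
line from centre 0.518 fit 0.46 tool yaw -0.692 line-yaw 1.151
```

```bash
python3 -m pendant '[[[0,0.01,0,0,0.1,0,3],[0,0.01,0,0,0.2,0,3],[0,0.02,0,0,0.3,0,3],[0,0.02,0,0,0.4,0,3],[0,0.02,0,0,0.4,0,3]]]';python3 -c "
from h import *
st()";  python3 -m pendant '[[[0,0.01,0,0,0.05,0,3],[0,0.01,0,0,0.1,0,3],[0,0.01,0,0,0.15,0,3],[0,0.01,0,0,0.15,0,3]]]';python3 -c "
from h import *
st();measure('w9')"
```

```text
time: 15.55
tool_pos: [0.5791, -0.1801, 0.0711]
tool_rot: [-1.571, -0.001, -1.092]
contact_force: [0.1, 0.1, -2.2]
opening: 0.0326
{'time': 15.55, 'qpos': [-0.4273, 0.617, 1.4633, -0.0013, 1.0609, -0.9051], 'tool_pos': [0.5791, -0.1801, 0.0711], 'tool_rot': [-1.5714, -0.001, -1.0923], 'contact_force': [0.13, 0.1193, -2.2396], 'torque': [-0.0549, -0.2362, -0.0386], 'opening': 0.0326}
time: 15.95
tool_pos: [0.5791, -0.1802, 0.071]
tool_rot: [-1.571, -0.001, -1.24]
contact_force: [0.9, -1.0, -1.3]
opening: 0.0328
{'time': 15.95, 'qpos': [-0.4273, 0.617, 1.4634, -0.0014, 1.0607, -0.7571], 'tool_pos': [0.5791, -0.1802, 0.071], 'tool_rot': [-1.5712, -0.0012, -1.2403], 'contact_force': [0.8766, -1.0336, -1.2864], 'torque': [-0.087, -0.3114, -0.0096], 'opening': 0.0328}
lid 2858 0.0662337295772815 ((0.5792259573936462, -0.17454826831817627), (0.038620635867118835, 0.04855976998806), 84.82019805908203)
disc 2326 [ 0.5787 -0.1789  0.1031] white 172
line from centre -0.03 fit -0.076 tool yaw -1.24 line-yaw 1.163
```

```bash
for i in 1 2 3; do python3 -m pendant '[[[0,0,0,0,0.04,0,3],[0,0,0,0,0.04,0,3]]]' >/dev/null; python3 -c "
from h import *
s=status.observe();print(s['time'],s['tool_pos'].__repr__(),s['tool_rot'],np.round(s['torque'],3),np.round(s['contact_force'],2),s['qpos'][5],np.round(s['joint_efforts'],3))"; done
```

```text
16.2 array([ 0.57931275, -0.18010692,  0.07096449]) [-1.57083872e+00 -1.25742224e-03 -1.28087110e+00] [ 0.05  -0.651  0.222] [ 2.9   0.48 -3.17] -0.7165239321326312 [ -0.894 -54.545 -20.734  -0.38    1.005   0.578]
16.4 array([ 0.5793097 , -0.18012271,  0.0709704 ]) [-1.57094891e+00 -1.48835360e-03 -1.32028017e+00] [ 0.016 -0.818  0.732] [ 3.21 -1.09 -1.68] -0.6768268079244614 [ -1.474 -54.456 -20.431  -0.197   1.193   1.073]
16.6 array([ 0.57905721, -0.17966642,  0.07102929]) [-1.57134909e+00 -6.13737575e-04 -1.36070738e+00] [ 0.242 -0.626  0.681] [ 2.87  2.08 -0.45] -0.6363699280834985 [ -2.488 -53.532 -20.533  -0.574   0.803   1.023]
```

Run:
```python
from h import *
c=measure('w10'); u,v=proj(c,[.579,-.18,.09]).astype(int); print(u,v)
cv2.imwrite('pics/w10c.png',cv2.resize(c['image'][v-100:v+60,u-110:u+110],None,fx=3.5,fy=3.5,interpolation=cv2.INTER_CUBIC)[:,:,::-1])
```

```text
lid 2816 0.06622189519253019 ((0.5801495909690857, -0.17210674285888672), (0.03374350070953369, 0.0486004501581192), 83.50749206542969)
disc 2315 [ 0.5788 -0.1784  0.103 ] white 168
line from centre -0.153 fit -0.147 tool yaw -1.36 line-yaw 1.213
319 297
```

View pics/w10c.png

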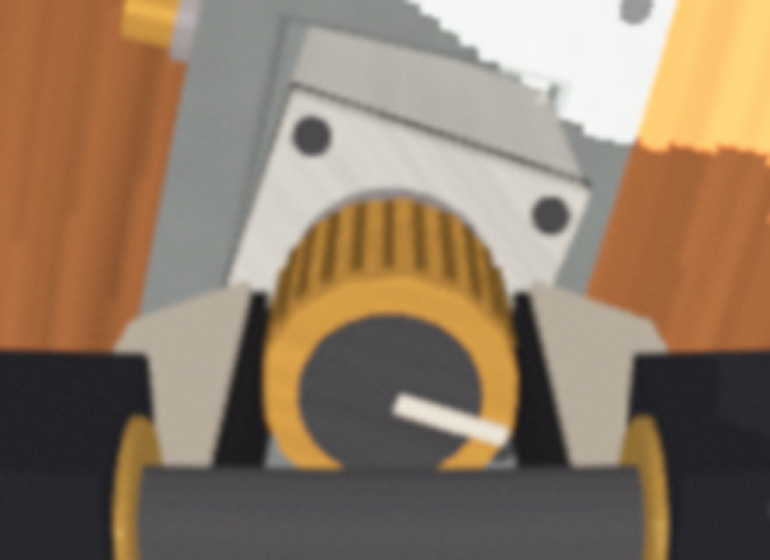

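The crop shows the white line parallel to the can's sides, pointing along can +x. The torque rose sharply to about 0.7 N m, so the cap is bottomed. Now I'll back off most of the quarter turn and measure the line against the can itself, since the can has play in the pocket.

```bash
python3 -m pendant '[[[0,0,0,0,-0.1,0,3],[0,-0.01,0,0,-0.2,0,3],[0,-0.02,0,0,-0.3,0,3],[0,-0.03,0,0,-0.4,0,3],[0,-0.03,0,0,-0.5,0,3],[0,-0.04,0,0,-0.6,0,3],[0,-0.04,0,0,-0.7,0,3],[0,-0.05,0,0,-0.8,0,3],[0,-0.06,0,0,-0.9,0,3],[0,-0.06,0,0,-1,0,3],[0,-0.07,0,0,-1.1,0,3],[0,-0.08,0,0,-1.2,0,3],[0,-0.08,0,0,-1.3,0,3],[0,-0.09,0,0,-1.4,0,3],[0,-0.1,0,0,-1.5,0,3],[0,-0.1,0,0,-1.5,0,3],[0,-0.1,0,0,-1.5,0,3]]]'; python3 -c "
from h import *
st(); measure('w11')"
```

```text
time: 18.35
tool_pos: [0.5782, -0.1803, 0.0717]
tool_rot: [-1.571, 0.002, 0.134]
contact_force: [-0.4, -1.1, -0.1]
opening: 0.0326
{'time': 18.35, 'qpos': [-0.4278, 0.6159, 1.4632, -0.002, 1.064, -2.1319], 'tool_pos': [0.5782, -0.1803, 0.0717], 'tool_rot': [-1.5715, 0.0022, 0.1343], 'contact_force': [-0.367, -1.128, -0.129], 'torque': [-0.0655, 0.0803, 0.0767], 'opening': 0.0326}
lid 2827 0.0662142234256909 ((0.568477213382721, -0.18028640747070312), (0.028331037610769272, 0.04876042902469635), 3.4258601665496826)
disc 2370 [ 0.5771 -0.1805  0.1037] white 170
line from centre 1.253 fit 1.324 tool yaw 0.134 line-yaw 1.189
```

```bash
cat >> h.py <<'E'
def fine(c,ztop):
    c["fish"]=1; P=cloud(c); Z=P[...,2]; hsv=cv2.cvtColor(c["image"],cv2.COLOR_RGB2HSV)
    rr=np.hypot(P[...,0]-.579,P[...,1]+.18)
    w=((rr<.018)&(Z>.095)&(Z<.115)&(hsv[...,2]>150)&(hsv[...,1]<60)).astype(np.uint8)
    n,l,s,_=cv2.connectedComponentsWithStats(w); k=1+np.argmax(s[1:,4]); v,u=np.nonzero(l==k)
    q=np.array([onplane(c,a,b,ztop)[:2] for a,b in zip(u,v)]).astype(np.float32)
    (cx,cy),(a,b),an=cv2.minAreaRect(q); vx,vy=cv2.fitLine(q,cv2.DIST_L2,0,1e-3,1e-3).ravel()[:2]
    print("line px",len(q),"len/wid",round(a,4),round(b,4),"fit deg (mod 180)",np.degrees(np.arctan2(vy,vx)).round(2))
    h=((rr<.045)&(abs(Z-.066)<.004)).astype(np.uint8); h=cv2.morphologyEx(h,cv2.MORPH_OPEN,np.ones((3,3)))
    n,l,s,_=cv2.connectedComponentsWithStats(h); k=1+np.argmax(s[1:,4])
    ct=cv2.findContours((l==k).astype(np.uint8),cv2.RETR_EXTERNAL,cv2.CHAIN_APPROX_NONE)[0][0][:,0]
    Q=np.array([onplane(c,a,b,.066)[:2] for a,b in ct]).astype(np.float32)
    r=cv2.minAreaRect(Q); B=cv2.boxPoints(r); print("lid rect",np.round(r[1],4),r[2])
    for i in range(4):
        A,D=B[i],B[(i+1)%4]-B[i]; L=np.linalg.norm(D); D=D/L; t=(Q-A)@D; n=abs((Q-A)@np.array([-D[1],D[0]]))
        g=Q[(n<.0015)&(t>.004)&(t<L-.004)]
        if len(g)>25:
            vx,vy=cv2.fitLine(g,cv2.DIST_HUBER,0,1e-4,1e-4).ravel()[:2]; print(" edge n",len(g),"deg mod 90",((np.degrees(np.arctan2(vy,vx))+45)%90-45).round(2))
E
python3 -c "
from h import *
for n,z in(('w8',.1024),('w9',.102),('w10',.102),('w11',.1028)): print(n); fine(load(n),z)"
```

```text
w8
line px 191 len/wid 0.0153 0.0033 fit deg (mod 180) 25.83
lid rect [0.0485 0.044 ] 85.09656524658203
 edge n 61 deg mod 90 -5.4
 edge n 71 deg mod 90 -5.53
w9
line px 195 len/wid 0.0033 0.0153 fit deg (mod 180) -4.98
lid rect [0.0362 0.0484] 84.51980590820312
 edge n 73 deg mod 90 -5.29
 edge n 48 deg mod 90 -5.5
w10
line px 195 len/wid 0.0033 0.0153 fit deg (mod 180) -8.18
lid rect [0.0336 0.0484] 83.53593444824219
 edge n 78 deg mod 90 -6.73
 edge n 46 deg mod 90 -7.08
w11
line px 202 len/wid 0.0153 0.0034 fit deg (mod 180) 75.72
lid rect [0.0287 0.0483] 3.229933738708496
 edge n 78 deg mod 90 3.23
 edge n 37 deg mod 90 2.19
 edge n 35 deg mod 90 3.91
```

```bash
python3 -m pendant '[[[0,-0.01,0,0,-0.1,0,3],[0,-0.01,0,0,-0.2,0,3],[0,-0.02,0,0,-0.29,0,3],[0,-0.02,0,0,-0.29,0,3],[0,-0.02,0,0,-0.29,0,3]]]'; python3 -c "
from h import *
st(); c=measure('w12'); fine(c,.103)"
```

```text
time: 18.9
tool_pos: [0.5784, -0.1802, 0.072]
tool_rot: [-1.571, 0.002, 0.423]
contact_force: [-0.0, -1.1, 1.2]
opening: 0.0326
{'time': 18.9, 'qpos': [-0.4276, 0.6157, 1.4629, -0.0018, 1.0641, -2.4205], 'tool_pos': [0.5784, -0.1802, 0.072], 'tool_rot': [-1.5711, 0.0019, 0.423], 'contact_force': [-0.0331, -1.103, 1.1604], 'torque': [-0.1786, 0.1579, -0.0082], 'opening': 0.0326}
lid 2857 0.06626665636524147 ((0.5727828741073608, -0.17989420890808105), (0.037104278802871704, 0.048906948417425156), 2.8315443992614746)
disc 2365 [ 0.5774 -0.1806  0.1039] white 170
line from centre 1.522 fit 1.627 tool yaw 0.423 line-yaw 1.204
line px 207 len/wid 0.0036 0.016 fit deg (mod 180) -87.36
lid rect [0.0352 0.0486] 2.989116907119751
 edge n 73 deg mod 90 2.31
 edge n 47 deg mod 90 2.39
```

Measured from the line against the can's edges, the cap is 90 ± 1° open. I'll do one last check of the whole scene before handing in.

Run:
```python
from h import *
c=viewer.read_camera("scene"); t=viewer.read_camera("top")
a=load("scene0")["image"]
dif=(np.abs(c["image"].astype(int)-a).max(-1)>40).astype(np.uint8)
cv2.imwrite("pics/end.png",np.vstack([c["image"][110:410,:],cv2.cvtColor(dif*255,cv2.COLOR_GRAY2RGB)[110:410]])[:,:,::-1])
P=cloud(t); hsv=cv2.cvtColor(t["image"],cv2.COLOR_RGB2HSV); ax=np.array([.9650,.2622]); d=P[...,:2]-[.574,.2184]; X=d@ax; Y=d@np.array([-ax[1],ax[0]])
m=(abs(Y)<.045)&(X>-.1)&(X<.0)&(P[...,2]>.043)&(P[...,2]<.056)&(hsv[...,0]>100)&(hsv[...,0]<130)&(hsv[...,1]>120)
print("jaw x",np.percentile(X[m],[5,50,95])); st()
```

```text
jaw x [-0.08388959 -0.07394868 -0.0631579 ]
{'time': 19.05, 'qpos': [-0.4274, 0.6157, 1.4628, -0.0017, 1.0639, -2.422], 'tool_pos': [0.5785, -0.1801, 0.072], 'tool_rot': [-1.5711, 0.0017, 0.4246], 'contact_force': [-0.9774, -0.5559, 1.3762], 'torque': [-0.1993, 0.1452, 0.0444], 'opening': 0.0326}
```

View pics/end.png

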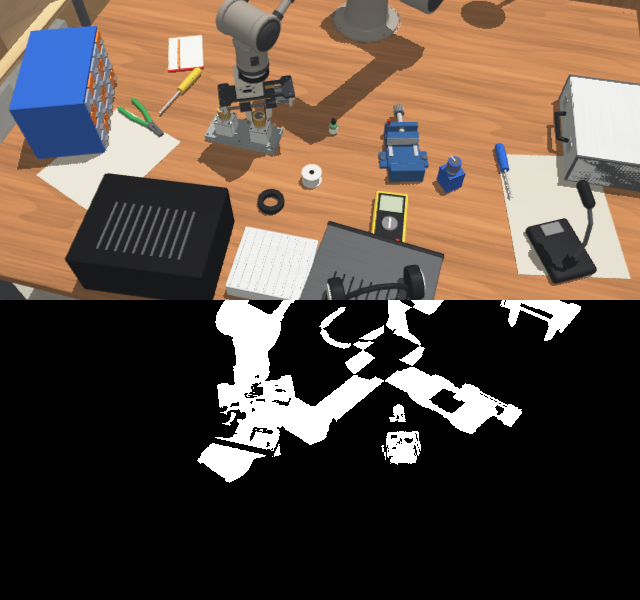

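The final picture shows the can in the pocket at (258,130) held by its cap, the vise open and empty, and no bystander changed in the difference image. The jaw is about 35 mm open.

```bash
python3 -c "
from h import *
print(robot.hand_in())"
```

```text
the job is handed in; nothing more can be done
None
```

I opened the vise jaw, lifted the resonator out by its cap and set it in the empty pocket. I then screwed the cap down to its stop and backed it off a quarter turn. I handed in at about 19 s, with the gripper still holding the cap.

- **Jaw:** it moved about 35 mm in the top view and is still open.
- **Seating:** the lid measured 66.2 mm above the bench against an expected 66.0 mm, so the can is fully home. It touched the pocket floor lightly, and there was no contact with the rim on the way in.
- **Bottoming:** turning torque rose to about 0.7 N m with the white line along the can's +x. The grip slipped about 4° on the cap at the stop, so I set the back-off from the line against the can, not from the tool's rotation.
- **Back-off:** the line measured 89.6° to 90.2° from the can's sides, or about 91° if corrected for the small offset I saw at the stop. My separate line-from-centre measure read lower, about 84° to 85°; I trusted the fitted line, which does not depend on the tool's centre. After the first part of the back-off, counting the tool's rotation gave about 2° to 3° more than the line did, which I put down to slip.
- **Can in pocket:** it has turned against the wall, about 4° anticlockwise of the base, within the pocket's play.
- **Surroundings:** the difference image shows no bystander moved. I kept clear of the fitted can's cap, but the arm and its shadow covered it in that image, so I did not measure its red line afterwards.

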